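# Key the code into a push-button lock

## Task

Key the code into the push-button lock on the wooden demonstration board: counting from the end with the turn knob, press the second button, then the fifth, then the third, each all the way in (it stays in) and lightly with a fingertip, and leave the first and fourth buttons up. Do not lift, shove or tip the board, or disturb the padlock, lock cylinder, brush and jar around it.

Things in the scene. Friction and masses are not known exactly. Their poses are not given: they have to be found in the camera images.
- lock: Loose wooden board, 300 (x) x 110 x 22 mm, lying flat, turned any way round, 0.7 to 1.4 kg in all; screwed flat on it an aluminium code lock, 250 x 62 mm, top 50 mm above the bench, five buttons in a row on a dark strip. Origin: centre of the underside; x along the row, away from the turn knob, z up. Buttons 1 to 5 from the knob end: x = -52, -16, 20, 56, 92 mm, y = 0
- turn_knob (a point): Top centre of the fixed turn knob at one end of the lock (x = -98 mm on the board): steel disc 42 mm across with a crossbar 40 mm long, top 76 mm above the bench. It marks the end to count from; not to be used
- button_1_top (a point): Centre of the top face of button 1 (counted from the turn-knob end): plain round steel push button, 18 mm across, 36 mm from its neighbours, top 66.5 mm above the bench (15 mm proud of the dark strip) when up; the point moves down with the button. The cap sits on a springy cushion: it gives 1 mm per 2 N, at most 6 mm, and springs back, besides the button's own travel
- button_2_top (a point): Centre of the top face of button 2 (counted from the turn-knob end): plain round steel push button, 18 mm across, 36 mm from its neighbours, top 66.5 mm above the bench (15 mm proud of the dark strip) when up; the point moves down with the button. The cap sits on a springy cushion: it gives 1 mm per 2 N, at most 6 mm, and springs back, besides the button's own travel
- button_3_top (a point): Centre of the top face of button 3 (counted from the turn-knob end): plain round steel push button, 18 mm across, 36 mm from its neighbours, top 66.5 mm above the bench (15 mm proud of the dark strip) when up; the point moves down with the button. The cap sits on a springy cushion: it gives 1 mm per 2 N, at most 6 mm, and springs back, besides the button's own travel
- button_4_top (a point): Centre of the top face of button 4 (counted from the turn-knob end): plain round steel push button, 18 mm across, 36 mm from its neighbours, top 66.5 mm above the bench (15 mm proud of the dark strip) when up; the point moves down with the button. The cap sits on a springy cushion: it gives 1 mm per 2 N, at most 6 mm, and springs back, besides the button's own travel
- button_5_top (a point): Centre of the top face of button 5 (counted from the turn-knob end): plain round steel push button, 18 mm across, 36 mm from its neighbours, top 66.5 mm above the bench (15 mm proud of the dark strip) when up; the point moves down with the button. The cap sits on a springy cushion: it gives 1 mm per 2 N, at most 6 mm, and springs back, besides the button's own travel
- button_1 (a joint): How far button 1 is pressed in, m, without the give of its cap: 0 up, 0.006 fully in. It moves straight down against about 3 N of friction (a little more when pressed fast), so 5 to 8 N at the cap drives it home, and it stays in where it is left; only the cap springs back, to 9 mm proud
- button_2 (a joint): How far button 2 is pressed in, m, without the give of its cap: 0 up, 0.006 fully in. It moves straight down against about 3 N of friction (a little more when pressed fast), so 5 to 8 N at the cap drives it home, and it stays in where it is left; only the cap springs back, to 9 mm proud
- button_3 (a joint): How far button 3 is pressed in, m, without the give of its cap: 0 up, 0.006 fully in. It moves straight down against about 3 N of friction (a little more when pressed fast), so 5 to 8 N at the cap drives it home, and it stays in where it is left; only the cap springs back, to 9 mm proud
- button_4 (a joint): How far button 4 is pressed in, m, without the give of its cap: 0 up, 0.006 fully in. It moves straight down against about 3 N of friction (a little more when pressed fast), so 5 to 8 N at the cap drives it home, and it stays in where it is left; only the cap springs back, to 9 mm proud
- button_5 (a joint): How far button 5 is pressed in, m, without the give of its cap: 0 up, 0.006 fully in. It moves straight down against about 3 N of friction (a little more when pressed fast), so 5 to 8 N at the cap drives it home, and it stays in where it is left; only the cap springs back, to 9 mm proud
- padlock: Brass padlock standing on the bench, 50 x 24 x 76 mm with its steel shackle up; origin at the centre of its underside. Bystander
- cylinder: Door lock cylinder lying on the bench, 70 x 17 x 34 mm, brass and steel; origin at the centre of its underside. Bystander
- brush: Small bench brush lying on the bench, 170 mm long along its x, under 35 mm high. Bystander
- jar: Small closed jar, 48 mm across, 60 mm high, upright; origin at the centre of its underside. Bystander

How it is judged:
By the outcome, as a careful person would: the job done as asked, in the order asked, and still so for the second after the job is handed in, with the robot touching nothing.
It also fails if it takes over 42 s, if anything falls off the work surface, if the arm or the gripper's body presses on something with over 40 N, if the wrist force passes 120 N, or if a joint passes its speed limit or range.

## Robot

A 6-joint arm with a two-finger parallel gripper is mounted at the origin on the work surface. World frame = base frame: x ahead of the robot, y to its left, z up, the work surface at z = 0. Lengths are in mm, angles in rad, forces in N, time in s.
With the tool pointing down it reaches from about 400 to 925 mm from the base axis. Payload 12.5 kg.
Tool frame: the origin (TCP) lies midway between the tips of the shut fingers; the grasp point (between the pads) lies 19 mm behind it; z points along the fingers, y is the line along which they close (so a half turn about z gives the same grasp; the last joint's range is limited). The gripper opens to 95 mm and grips with 3 to 60 N. Pads are 20 mm wide; open, the fingers measure 119 mm over their backs; the gripper's body (75 mm by 180 mm) begins 59 mm behind the grasp point.
Start: joints at [-0.106, 0.491, 1.559, -0, 1.092, -0.106], TCP at [625.017, 0.021, 214.661] pointing down, gripper open.
Joint ranges: [-3.1, 3.1], [-0.84, 2.19], [0.05, 2.79], [-1.13, 4.28], [0.06, 2.93], [-2.69, 2.69]. Speed limits (rad/s): [2.22, 2.22, 2.79, 3.14, 3.14, 3.14].

## Interface

Orientations are given as [roll, pitch, yaw] about the fixed x, y, z axes, in that order (R = Rz(yaw) Ry(pitch) Rx(roll)).
In Python, from cell import env gives the robot as it stands.
- The arm moves only by the tool carry_out, never from a script. Its argument "series" is a list of rows, each a list of 4 numbers: the shift along the world's x, y, z normalised to -1 to 1, where 1 is 5 cm, then the turn about the world's z normalised to -1 to 1, where 1 is 6 degrees. In form: [[x, y, z, turn], ...]. A call has exactly 5 rows; each row shifts and turns the commanded pose from where the row before left it; what a row does not reach is not made up. A row lasts 1/10 s, in which the tool goes at most 50 mm and 8.59 degrees, less where a joint would pass 70% of its speed; a pose out of reach is approached as far as the arm can. A call with a number of a shift or a turn outside -1 to 1 is refused whole. A call with a gripper value outside its range is refused whole. "fingers" is the closure, from -1 (fully open) to 1 (shut), set as the call begins (left out, the last holds). The fingers move at their own pace and stop on an object; the grip force is fixed at half the most. Time passes only in rows, so rows that do not move let the fingers close, or fill a call up. It gives the time, the measured TCP pose, the force, the opening and the grip force at its end, in the units of the state.
- env.state(): the state, without advancing time (a new reading comes with each control period).
- env.read_camera(name): name is "scene" or "side" or "wrist"; returns the picture (384x512x3 uint8, red, green, blue); there is no depth.
- env.calibration(name): a dict with "K" (3x3 intrinsics, pixels), "pose" (4x4, takes a point from camera to world coordinates). Camera axes: x right, y down, z forward; pixel columns grow to the right and rows downward; lengths in mm; the calibration is good to about 2 mm. A picture is of the moment at which its call begins: read the wrist's pose just before it. calibration takes no time and is no camera call; for the wrist camera it gives the pose at the moment of the call.
- env.job_done(): hands the job in; it is judged then, once.
Trained networks look in the newest picture that a camera, given by its name, has taken for a name from the list of things; names that differ only in an ending like _2 or _b are one class to them, and where a whole thing is asked for, a point or a joint stands for the part that bears it (a point fixed in the world has none). Each returns a list of dicts, best first, with "conf" (0 to 1); they miss things now and then, are a little off and sometimes report something else, mostly with a low value. They report only what shows in the picture. A call takes as long as a camera call.
- env.look_for(camera, label): "position" ([row, column] as shares, 0 to 1, of the picture: columns of its width, rows of its height, amid what is visible of it).
The state is a dict: "t": time; "joints": joint angles; "qvel": joint speeds; "tau": joint torques, N m; "eef_pos": TCP position; "tcp_rot": TCP orientation; "ft_force": force on the tool from outside, world axes, zero at the start; "moment": the same for the moment, N m; "opening": opening from 0.0 (shut) to 1.0 (fully open); "grip_force": force on a finger pad.
Only numpy, scipy, OpenCV 4.12 (cv2) and the standard library are available. Lean on these libraries where they do the work, as an engineer would, in place of code of your own. Each camera call takes 0.05 s, during which the arm holds its last target. There are 200 camera calls.

## Working session

There is one attempt and no reset: what is moved stays moved. The work goes in short steps, Python scripts to look and compute and a tool call to move; the robot and the scene stay as the last step left them, time stands still between calls to the robot, and variables do not carry over. Pictures are saved under pics/ and viewed, at most 10 in all, crops included, and the job is handed in when it is done.

Besides the shell and the picture viewer there is one more tool, called as name(argument=value, ...), one argument or row to a line, values as JSON. carry_out: Moves the arm, as the interface text tells. Its arguments: {"type":"object","properties":{"series":{"type":"array","items":{"type":"array","items":{"type":"number","minimum":-1,"maximum":1}}},"fingers":{"type":"number"}},"required":["series"]}

```bash
mkdir -p pics; cat > h.py <<'E'
from cell import env
import numpy as np, cv2
def ray(cam,u,v,z,cal=None):
    c=cal or env.calibration(cam);K=np.array(c["K"]);T=np.array(c["pose"])
    d=T[:3,:3]@np.linalg.solve(K,[u,v,1.]);o=T[:3,3]
    return o+d*(z-o[2])/d[2]
def proj(cam,p,cal=None):
    c=cal or env.calibration(cam);K=np.array(c["K"]);T=np.array(c["pose"])
    q=K@(T[:3,:3].T@(np.array(p)-T[:3,3]));return q[:2]/q[2]
E
python3 - <<'E'
from h import *
ims=[]
for c in ["scene","wrist"]:
    cal=env.calibration(c)
    im=env.read_camera(c);cv2.imwrite(f"pics/{c}0.png",im[:,:,::-1])
    for n,z in [("turn_knob",76),("button_1_top",66.5),("lock",50)]:
        for d in env.look_for(c,n):
            r,k=d["position"];u,v=k*512,r*384
            print(c,n,round(d["conf"],2),np.round([u,v]),np.round(ray(c,u,v,z,cal)[:2],1))
s=env.state();print(s["t"],s["eef_pos"],s["tcp_rot"],s["ft_force"],s["opening"])
E
```

```text
scene turn_knob 0.98 [219. 234.] [697.7  21. ]
scene lock 0.81 [217. 236.] [672.8  13.2]
wrist turn_knob 0.9 [229. 152.] [595.4  33.9]
wrist turn_knob 0.38 [218. 154.] [583.4  31.1]
wrist button_1_top 0.43 [271. 183.] [645.2  -4.5]
wrist lock 0.68 [231. 153.] [595.8  30.2]
0.4 [6.24981642e+02 1.44502899e-02 2.14550414e+02] [-3.14146520e+00 -1.59167933e-05  1.57076986e+00] [-0.23135577 -0.38304459  0.48664633] 0.9984820837568661
```

```bash
python3 -c "
import cv2,numpy as np
a=cv2.imread('pics/scene0.png');b=cv2.imread('pics/wrist0.png')
cv2.imwrite('pics/s1.png',cv2.resize(a,(800,600)));cv2.imwrite('pics/w1.png',cv2.resize(b,(800,600)))"
```

```text
(no output)
```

View pics/s1.png

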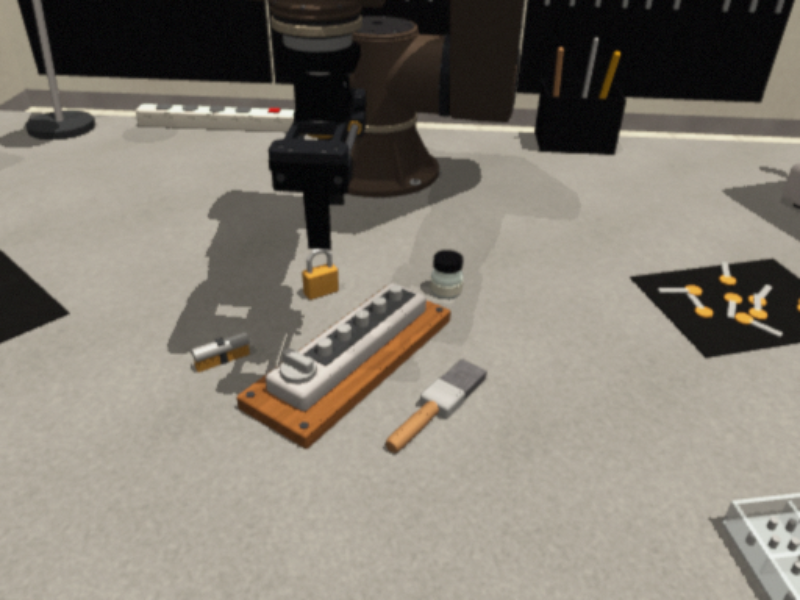

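View pics/w1.png

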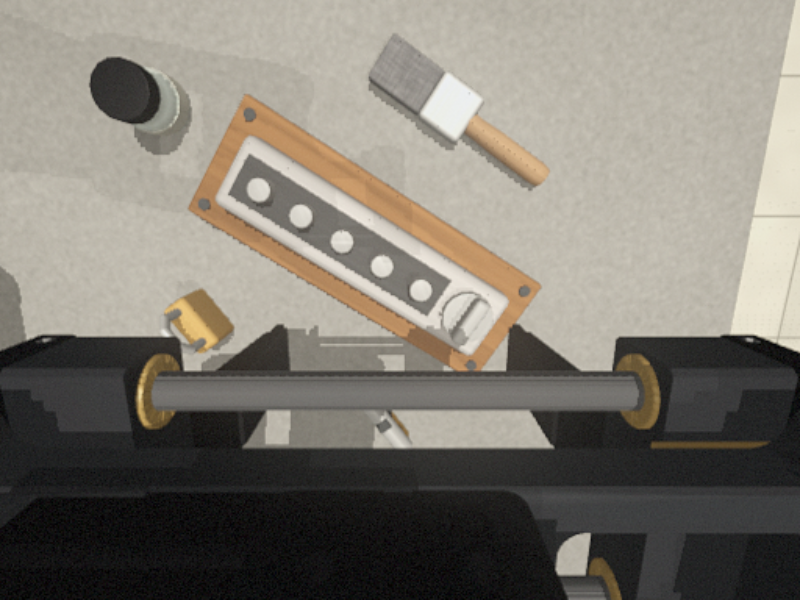

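The wrist view (800x600) shows the knob at the right end (467,315), button 1 at (421,291), 2 (382,267), 3 (342,242), 4 (301,216) and 5 (259,190). The scene view shows the same order, with the knob nearest the camera at (297,367). The network's "turn_knob" hit in the wrist view is really the lock's middle, so I'll ignore it.

```bash
python3 - <<'E'
from h import *
from scipy.optimize import least_squares
X=np.array([-52,-16,20,56,92.])
def cent(im,pts,r):
    out=[]
    for u,v in pts:
        g=im[:,:,1].astype(float);yy,xx=np.mgrid[:384,:512]
        for _ in range(5):
            m=((xx-u)**2+(yy-v)**2<r*r)
            t=(g[m].max()+g[m].min())/2+20
            k=m&(g>t);u,v=xx[k].mean(),yy[k].mean()
        out.append((u,v,k.sum()))
    return np.array(out)
W=np.array([(421,291),(382,267),(342,242),(301,216),(259,190)])*.64
S=np.array([(325,343),(345,325),(362,312),(378,301),(396,289)])*.64
for c,P,r in [("wrist",W,10),("scene",S,5)]:
    im=cv2.imread(f"pics/{c}0.png")
    q=cent(im,P,r) if c=="wrist" else np.c_[P,P[:,0]]
    p=np.array([ray(c,u,v,66.5)[:2] for u,v,_ in q])
    f=lambda a:(np.c_[a[0]+X*np.cos(a[2]),a[1]+X*np.sin(a[2])]-p).ravel()
    s=least_squares(f,[620,0,np.arctan2(*(p[4]-p[0])[::-1])])
    print(c,np.round(q-np.c_[P,0*X],1).tolist(),'\n',np.round(p,1).tolist(),s.x,np.degrees(s.x[2]),np.round(s.fun,1))
    if c=="wrist": print(np.round(np.c_[s.x[0]+X*np.cos(s.x[2]),s.x[1]+X*np.sin(s.x[2])],1), np.linalg.norm(np.diff(p,axis=0),axis=1))
    print(np.round(env.calibration(c)["pose"],2)[:3,3])
print(ray("wrist",467*.64,315*.64,76))
E
```

```text
wrist [[-0.4, -1.0, 146.0], [-0.4, -0.9, 148.0], [-0.4, -0.8, 156.0], [-0.4, -0.5, 168.0], [-0.7, -0.6, 171.0]] 
 [[643.3, -8.0], [612.9, 11.0], [582.5, 30.2], [552.2, 49.5], [521.8, 68.6]] [599.45884072  19.58317248   2.57898467] 147.76493728370997 [ 0.1 -0.1  0.1  0.   0.   0.  -0.1 -0.  -0.1  0.1]
[[643.4  -8.2]
 [613.   11. ]
 [582.5  30.3]
 [552.1  49.5]
 [521.6  68.7]] [35.89455855 35.92366418 35.92683322 35.91771348]
[625.07  63.96 384.46]
scene [[0.0, 0.0, 208.0], [0.0, 0.0, 220.8], [0.0, 0.0, 231.7], [0.0, 0.0, 241.9], [0.0, 0.0, 253.4]] 
 [[647.5, -5.6], [610.6, 13.4], [581.8, 31.3], [556.1, 49.2], [526.4, 70.6]] [601.37658936  21.06946932   2.57655523] 147.6257403742858 [-2.2 -1.2  4.3 -0.9  2.7  0.5 -2.   1.8 -2.8 -0.2]
[1268.29  111.14  568.26]
[679.08803766 -26.13078667  76.        ]
```

carry_out(
  series=[
    [-0.12, 0.11, -0.5, 0],
    [-0.12, 0.11, -0.5, 0],
    [0, 0, -0.5, 0],
    [0, 0, -0.5, 0],
    [0, 0, -0.2, 0],
  ],
  fingers=1,
)

```text
t: 0.9
eef_pos: [612.1, 11.1, 102.6]
tcp_rot: [-3.139, -0.0, 1.571]
ft_force: [1.0, 0.5, -0.1]
opening: 0.635
grip_force: 0.0
```

carry_out(
  series=[
    [0, 0, 0, 0],
    [0, 0, 0, 0],
    [0, 0, 0, 0],
    [0, 0, 0, 0],
    [0, 0, 0, 0],
  ],
)

```text
t: 1.4
eef_pos: [613.2, 11.0, 105.4]
tcp_rot: [3.14, 0.0, 1.571]
ft_force: [-0.5, -0.5, -0.9]
opening: 0.217
grip_force: 0.0
```

carry_out(
  series=[
    [0, 0, 0, 0],
    [0, 0, 0, 0],
    [0, 0, 0, 0],
    [0, 0, -0.2, 0],
    [0, 0, -0.2, 0],
  ],
)

```text
t: 1.9
eef_pos: [613.0, 11.0, 83.9]
tcp_rot: [3.141, 0.0, 1.571]
ft_force: [0.1, -0.1, 0.2]
opening: 0.002
grip_force: 0.0
```

```bash
python3 - <<'E'
from h import *
o=[]
for c in ["side","wrist"]:
    im=env.read_camera(c);p=proj(c,env.state()["eef_pos"]);print(c,p)
    u,v=np.clip(p,[100,75],[412,309]).astype(int)
    o.append(cv2.resize(im[v-75:v+75,u-100:u+100,::-1],(400,300),interpolation=2))
cv2.imwrite("pics/pre.png",np.hstack(o));s=env.state();print(s["t"],s["eef_pos"],s["opening"],s["ft_force"])
E
```

```text
side [228.51298887 182.69568343]
wrist [254.07207175 221.92430176]
2.0 [612.12695034  11.07764235  82.70159497] 0.003472798242274484 [-0.68592659 -0.12210172  0.40013625]
```

View pics/pre.png

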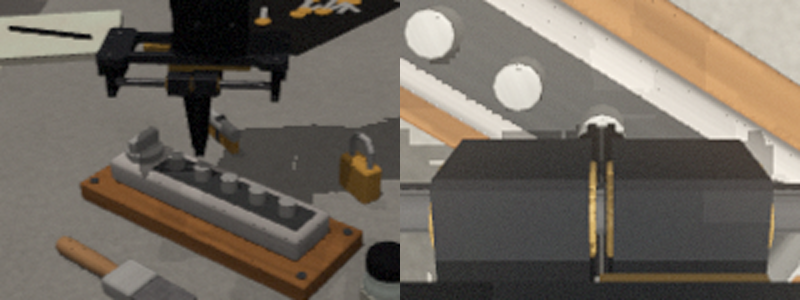

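The side crop shows the shut tips over the second button from the knob, and in the wrist crop the tips cover that button too. I'll press it slowly.

carry_out(
  series=[
    [0, 0, -0.1, 0],
    [0, 0, -0.1, 0],
    [0, 0, -0.06, 0],
    [0, 0, -0.04, 0],
    [0, 0, -0.04, 0],
  ],
)

```text
t: 2.5
eef_pos: [613.1, 11.0, 67.6]
tcp_rot: [3.141, 0.0, 1.571]
ft_force: [-0.3, -1.0, 0.1]
opening: 0.004
grip_force: 0.0
```

carry_out(
  series=[
    [0, 0, -0.03, 0],
    [0, 0, -0.03, 0],
    [0, 0, -0.02, 0],
    [0, 0, -0.02, 0],
    [0, 0, 0, 0],
  ],
)

```text
t: 3.0
eef_pos: [613.0, 11.0, 62.7]
tcp_rot: [3.141, 0.0, 1.571]
ft_force: [-0.8, 0.1, 3.4]
opening: 0.001
grip_force: 1.3
```

carry_out(
  series=[
    [0, 0, -0.02, 0],
    [0, 0, -0.02, 0],
    [0, 0, -0.02, 0],
    [0, 0, -0.02, 0],
    [0, 0, 0, 0],
  ],
)

```text
t: 3.5
eef_pos: [613.1, 11.0, 58.6]
tcp_rot: [3.141, -0.0, 1.571]
ft_force: [-0.7, 0.3, 4.4]
opening: 0.005
grip_force: 2.1
```

carry_out(
  series=[
    [0, 0, -0.02, 0],
    [0, 0, 0, 0],
    [0, 0, 0, 0],
    [0, 0, 0, 0],
    [0, 0, 0, 0],
  ],
)

```text
t: 4.0
eef_pos: [613.1, 11.0, 57.9]
tcp_rot: [3.141, 0.0, 1.571]
ft_force: [-1.7, -0.0, 5.8]
opening: 0.005
grip_force: 2.9
```

carry_out(
  series=[
    [0, 0, -0.01, 0],
    [0, 0, -0.005, 0],
    [0, 0, 0, 0],
    [0, 0, 0, 0],
    [0, 0, 0, 0],
  ],
)

```text
t: 4.5
eef_pos: [613.1, 11.0, 57.2]
tcp_rot: [3.141, 0.0, 1.571]
ft_force: [-0.1, 0.3, 6.4]
opening: 0.005
grip_force: 3.5
```

carry_out(
  series=[
    [0, 0, 0.05, 0],
    [0, 0, 0.1, 0],
    [0, 0, 0.2, 0],
    [0, 0, 0.2, 0],
    [0, 0, 0, 0],
  ],
)

```text
t: 5.0
eef_pos: [613.7, 11.0, 86.1]
tcp_rot: [3.139, 0.0, 1.571]
ft_force: [0.3, -0.5, 0.5]
opening: 0.008
grip_force: 0.0
```

carry_out(
  series=[
    [-0.457, 0.288, 0, 0],
    [-0.457, 0.288, 0, 0],
    [-0.457, 0.289, 0, 0],
    [-0.457, 0.289, 0, 0],
    [0, 0, 0, 0],
  ],
)

```text
t: 5.5
eef_pos: [519.1, 70.0, 84.5]
tcp_rot: [-3.14, -0.0, 1.572]
ft_force: [-0.2, -0.6, -0.1]
opening: 0.001
grip_force: 0.0
```

```bash
python3 - <<'E'
from h import *
o=[]
for c in ["side","wrist"]:
    im=env.read_camera(c);p=proj(c,env.state()["eef_pos"])
    im=im[:,:,::-1].copy()
    for X in (-16,20,92):
        a=2.579;q=proj(c,[599.46+X*np.cos(a),19.58+X*np.sin(a),66.5 if X!=-16 else 60.5])
        cv2.circle(im,tuple(np.round(q).astype(int)),1,(0,0,255),-1)
    u,v=np.clip(p,[100,75],[412,309]).astype(int)
    o.append(cv2.resize(im[v-75:v+75,u-100:u+100],(400,300),interpolation=2))
cv2.imwrite("pics/pre5.png",np.hstack(o));s=env.state();print(s["t"],s["eef_pos"],s["opening"],s["ft_force"])
E
```

```text
5.6 [521.98331713  68.87578639  84.72043661] 0.007785178335252358 [-0.00319651  1.16760025  0.75452525]
```

View pics/pre5.png

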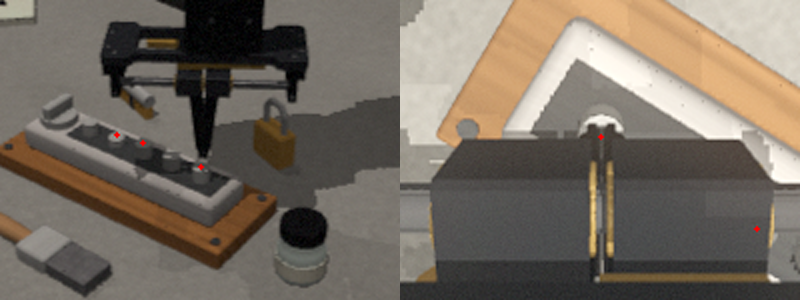

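The red dots sit on buttons 2, 3 and 5, button 2 shows lower than the rest, and the tips are over button 5. I'll press it now.

carry_out(
  series=[
    [0, 0, -0.1, 0],
    [0, 0, -0.1, 0],
    [0, 0, -0.06, 0],
    [0, 0, -0.04, 0],
    [0, 0, -0.04, 0],
  ],
)

```text
t: 6.1
eef_pos: [521.7, 68.6, 67.0]
tcp_rot: [-3.141, 0.0, 1.571]
ft_force: [0.3, 0.5, 0.0]
opening: 0.004
grip_force: 0.0
```

carry_out(
  series=[
    [0, 0, -0.03, 0],
    [0, 0, -0.03, 0],
    [0, 0, -0.02, 0],
    [0, 0, -0.02, 0],
    [0, 0, -0.02, 0],
  ],
)

```text
t: 6.6
eef_pos: [521.7, 68.6, 61.5]
tcp_rot: [3.141, 0.0, 1.571]
ft_force: [-0.1, -2.5, 3.6]
opening: 0.003
grip_force: 1.4
```

carry_out(
  series=[
    [0, 0, -0.02, 0],
    [0, 0, -0.02, 0],
    [0, 0, -0.02, 0],
    [0, 0, 0, 0],
    [0, 0, 0, 0],
  ],
)

```text
t: 7.1
eef_pos: [521.7, 68.7, 58.5]
tcp_rot: [3.141, 0.0, 1.571]
ft_force: [-1.1, -3.0, 4.8]
opening: 0.006
grip_force: 2.2
```

carry_out(
  series=[
    [0, 0, -0.02, 0],
    [0, 0, -0.01, 0],
    [0, 0, 0, 0],
    [0, 0, 0, 0],
    [0, 0, 0, 0],
  ],
)

```text
t: 7.6
eef_pos: [521.7, 68.7, 57.2]
tcp_rot: [3.141, 0.0, 1.571]
ft_force: [-0.9, -1.9, 7.7]
opening: 0.006
grip_force: 3.6
```

carry_out(
  series=[
    [0, 0, 0.05, 0],
    [0, 0, 0.1, 0],
    [0, 0, 0.2, 0],
    [0, 0, 0.2, 0],
    [0, 0, 0, 0],
  ],
)

```text
t: 8.1
eef_pos: [522.2, 68.8, 85.9]
tcp_rot: [3.139, -0.0, 1.571]
ft_force: [0.6, 0.1, -0.3]
opening: 0.004
grip_force: 0.0
```

carry_out(
  series=[
    [0.406, -0.256, 0, 0],
    [0.406, -0.256, 0, 0],
    [0.406, -0.256, 0, 0],
    [0, 0, 0, 0],
    [0, 0, 0, 0],
  ],
)

```text
t: 8.6
eef_pos: [582.0, 30.3, 84.1]
tcp_rot: [-3.141, -0.0, 1.57]
ft_force: [-0.2, -0.2, 0.9]
opening: 0.005
grip_force: 0.0
```

```bash
python3 - <<'E'
from h import *
o=[]
for c in ["side","wrist"]:
    im=env.read_camera(c);p=proj(c,env.state()["eef_pos"])
    im=im[:,:,::-1].copy()
    for X,z in ((-16,60.5),(20,66.5),(92,60.5)):
        a=2.579;q=proj(c,[599.46+X*np.cos(a),19.58+X*np.sin(a),z])
        cv2.circle(im,tuple(np.round(q).astype(int)),1,(0,0,255),-1)
    u,v=np.clip(p,[100,75],[412,309]).astype(int)
    o.append(cv2.resize(im[v-75:v+75,u-100:u+100],(400,300),interpolation=2))
cv2.imwrite("pics/pre3.png",np.hstack(o));s=env.state();print(s["t"],s["eef_pos"],s["opening"],s["ft_force"])
E
```

```text
8.7 [581.63684646  30.7612485   84.28828872] 0.005149686976756613 [-0.65561759  0.14736204  0.94107307]
```

View pics/pre3.png

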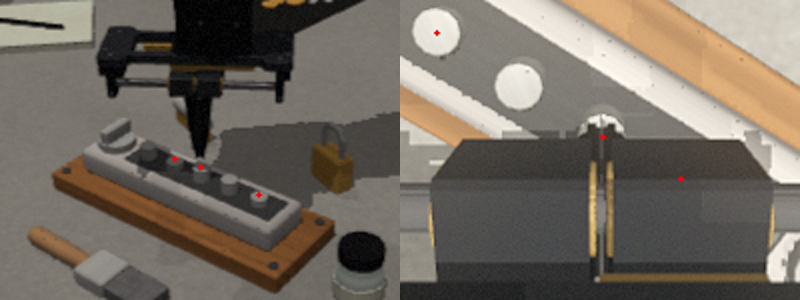

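Buttons 2 and 5 are in (the dots at the pressed height land on their caps), the board hasn't moved, and the tips are over button 3.

carry_out(
  series=[
    [0, 0, -0.1, 0],
    [0, 0, -0.1, 0],
    [0, 0, -0.06, 0],
    [0, 0, -0.04, 0],
    [0, 0, -0.04, 0],
  ],
)

```text
t: 9.2
eef_pos: [582.5, 30.4, 67.2]
tcp_rot: [-3.142, 0.0, 1.571]
ft_force: [0.4, 0.2, 0.5]
opening: 0.005
grip_force: 0.0
```

carry_out(
  series=[
    [0, 0, -0.03, 0],
    [0, 0, -0.03, 0],
    [0, 0, -0.02, 0],
    [0, 0, -0.02, 0],
    [0, 0, -0.02, 0],
  ],
)

```text
t: 9.7
eef_pos: [582.5, 30.3, 61.4]
tcp_rot: [3.141, -0.0, 1.571]
ft_force: [-1.3, 0.9, 3.1]
opening: 0.005
grip_force: 1.4
```

carry_out(
  series=[
    [0, 0, -0.02, 0],
    [0, 0, -0.02, 0],
    [0, 0, -0.02, 0],
    [0, 0, 0, 0],
    [0, 0, 0, 0],
  ],
)

```text
t: 10.2
eef_pos: [582.5, 30.3, 58.5]
tcp_rot: [3.142, -0.0, 1.571]
ft_force: [-1.9, 0.7, 4.8]
opening: 0.004
grip_force: 2.3
```

carry_out(
  series=[
    [0, 0, -0.02, 0],
    [0, 0, -0.01, 0],
    [0, 0, 0, 0],
    [0, 0, 0, 0],
    [0, 0, 0, 0],
  ],
)

```text
t: 10.7
eef_pos: [582.5, 30.3, 57.2]
tcp_rot: [3.141, 0.0, 1.571]
ft_force: [-2.1, 0.7, 7.0]
opening: 0.001
grip_force: 3.6
```

carry_out(
  series=[
    [0, 0, 0.05, 0],
    [0, 0, 0.1, 0],
    [0, 0, 0.3, 0],
    [0, 0, 0.6, 0],
    [0, 0, 0.6, 0],
  ],
)

```text
t: 11.2
eef_pos: [582.4, 30.2, 140.0]
tcp_rot: [-3.141, 0.0, 1.571]
ft_force: [0.1, -0.7, 0.1]
opening: 0.002
grip_force: 0.0
```

carry_out(
  series=[
    [0, -0.6, 0.6, 0],
    [0, -0.6, 0.6, 0],
    [0, -0.6, 0, 0],
    [0, 0, 0, 0],
    [0, 0, 0, 0],
  ],
)

```text
t: 11.7
eef_pos: [582.3, -60.0, 199.2]
tcp_rot: [-3.141, -0.0, 1.569]
ft_force: [-0.2, -0.1, -0.4]
opening: 0.007
grip_force: 0.0
```

```bash
python3 - <<'E'
from h import *
o=[]
for c in ["side","wrist"]:
    im=env.read_camera(c)[:,:,::-1].copy();p=proj(c,[599,20,60])
    for X,z in ((-52,66.5),(-16,60.5),(20,60.5),(56,66.5),(92,60.5)):
        a=2.579;q=proj(c,[599.46+X*np.cos(a),19.58+X*np.sin(a),z])
        cv2.circle(im,tuple(np.round(q).astype(int)),0,(0,0,255),-1)
    u,v=np.clip(p,[100,75],[412,309]).astype(int)
    o.append(cv2.resize(im[v-75:v+75,u-100:u+100],(400,300),interpolation=2))
cv2.imwrite("pics/end.png",np.hstack(o));s=env.state();print(s["t"],s["eef_pos"],s["ft_force"])
E
```

```text
11.8 [582.32258565 -58.95531336 198.94298035] [-0.03782092  0.38035789 -0.36382879]
```

View pics/end.png

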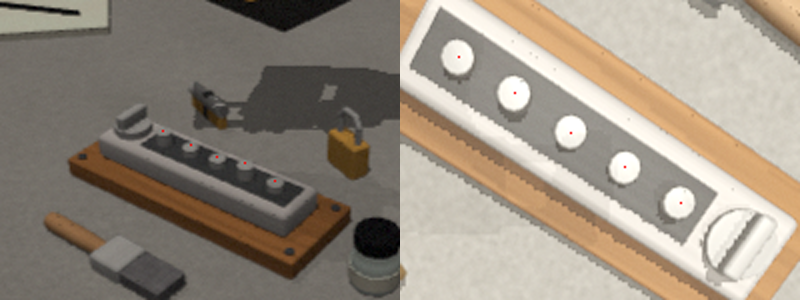

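Every dot is centred on its cap: buttons 2, 3 and 5 at the pressed height, 1 and 4 at the up height. The board hasn't moved, so I'm handing in.

```bash
python3 -c "
from cell import env
print(env.job_done())"
```

```text
the job is handed in; nothing more can be done
None
```

I pressed buttons 2, 5 and 3 fully in, in that order, with about 6–8 N each; buttons 1 and 4 stayed up, the board did not move in the pictures, nothing around it was touched, and the job was handed in at about 12 s (no verdict was returned).

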